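# Present the display ball over the closed stock box

### The arm

A 6-joint arm with a two-finger parallel gripper is mounted at the origin on the work surface. World frame = base frame: x ahead of the robot, y to its left, z up, the work surface at z = 0. Lengths are in m, angles in rad, forces in N, time in s.
With the tool pointing down it reaches from about 0.35 to 0.775 m from the base axis. Payload 7.3 kg.
Tool frame: the origin (TCP) lies midway between the tips of the shut fingers; the grasp point (between the pads) lies 19 mm behind it (robot.grasp_offset is the z of the grasp point in the tool frame, in m); z points along the fingers, y is the direction in which the jaws open and shut (so a half turn about z gives the same grasp; the last joint's range is limited). The gripper opens to 92 mm and grips with 3 to 60 N. Pads are 19 mm wide; open, the fingers measure 130 mm over their backs; the gripper's body (75 mm by 190 mm) begins 47 mm behind the grasp point.
Start: joints at [1.142, 0.342, 1.524, -0, 1.275, -0.146], TCP at [0.146, 0.504, 0.227] pointing down, gripper open.
Joint ranges: [-2.53, 2.53], [-0.77, 2.02], [0.04, 2.7], [-1, 4.14], [0.28, 2.66], [-3.11, 3.11]. Speed limits (rad/s): [2.57, 2.57, 3.14, 3.14, 3.14, 3.14].

### API

Orientations are given as [roll, pitch, yaw] about the fixed x, y, z axes, in that order (R = Rz(yaw) Ry(pitch) Rx(roll)).
In Python, from cell import observe, imaging, workorder, robot gives the robot as it stands. The module is installed in compiled form; this text tells all that it offers.
- The arm moves only by the tool send_rows, never from a script. Its argument "series" is a list of rows, each a list of 7 numbers: the shift along the tool's x, y, z in m, then the turn, a rotation vector about the tool's x, y, z in rad, then the closure, from 0 (fully open) to 1 (shut). A call has 1 to 5 rows; each row shifts and turns the commanded pose from where the row before left it, along the tool's axes as they then stand; what a row does not reach is not made up. A row lasts 1/12 s, in which the tool goes at most 41.7 mm and 7.16 degrees, less where a joint would pass 70% of its speed; a pose out of reach is approached as far as the arm can. A call is refused whole if a number of a shift passes 0.0417 or a number of a turn 0.125, either way. A call with a gripper value outside its range is refused whole. The fingers move at their own pace and stop on an object; "newtons" is the grip in N (left out, the last holds). Time passes only in rows, so rows that do not move let the fingers close. It gives the time, the measured TCP pose, the force and the opening at its end, in the units of the state.
- observe(): the state, without advancing time (a new reading comes with each control period).
- imaging.read_camera(name): name is "side" or "top" or "wrist"; returns a dict with "color" (384x512x3 uint8, red, green, blue), "range_z" (384x512 float32, m along the optical axis (not along the pixel's ray), 0 where there is no reading), "vfov" (degrees; the focal length in pixels is half the picture's height over the tangent of half this angle, whatever the lens; pixels are square), "cx", "cy" (the principal point, pixels), "T" (4x4, takes a point from camera to world coordinates). Camera axes: x right, y down, z forward; pixel columns grow to the right and rows downward; lengths in m; the calibration is good to about 2 mm. A picture is of the moment at which its call begins.
- workorder.hand_in(): hands the job in, once; it reports no verdict.
The state is a dict: "time": time; "qpos": joint angles; "qvel": joint speeds; "joint_efforts": joint torques, N m; "tool_pos": TCP position; "tool_rot": TCP orientation; "contact_force": force on the tool from outside, world axes, zero at the start; "torque": the same for the moment, N m; "opening": finger opening in m.
Only numpy, scipy, OpenCV 4.12 (cv2) and the standard library are available. Lean on these libraries where they do the work, as an engineer would, in place of code of your own. Each camera call takes 0.05 s, during which the arm holds its last target.

### The job

Slide the wooden cover of the stock box fully shut over its compartment first. Then lift the display dish by its arch handle and give it a quarter turn so that its flat lip points along the box, from the deck end to the compartment end (away from you), keeping it level and the loose ball in its middle untouched. Finish while holding the dish still and level over the middle of the closed cover, its underside about 8 cm above it; leave the other goods alone.

Things in the scene. Friction and masses are not known exactly. Their poses are not given: they have to be found in the camera images.
- box: Fixed wooden stock box, 275 mm long (x), 156 wide (y), side rails 70 high. Origin: on the table, under the centre of the compartment; the box reaches from x = -200 to +76 mm. Open compartment with eggs at x -68 to +68 mm, solid deck towards -x. Its x axis runs from deck to compartment, away from the robot within 0.2 rad; z up.
- cover (a joint): Opening of the sliding cover in m: 0 = fully shut over the compartment (end stop), 0.125 = fully open, over the deck. Shuts towards box +x, about 1.5 N friction, stays where left. Flat plywood panel 135 mm (x) by 142 mm (y), 6 mm thick, its top 66 mm above the table.
- cover_grip (a point): Centre of the top of the cover's grip ridge, 92 mm above the table. The ridge stands 26 mm high on the cover, is 12 mm thick along box x and 70 mm long along box y. It sits 40 mm towards box +x from the cover's centre. Axes as the box.
- well (a point): Point fixed on the box: centre of the compartment, at the height of the cover's top (66 mm above the table). Axes as the box.
- dish: Loose round dish of pale wood, 156 mm across, rim 31 mm high, about 0.25 kg, standing on the table. Origin: centre of its underside; z up. Its hollow slopes inwards to the centre. An arch handle runs along its y axis: uprights at y = +-74 mm, a level grip bar on top. A flat lip sticks out in its +x, square to the arch; at the start it points to the robot's left (world +y) within 0.2 rad.
- dish_grip (a point): Centre of the dish's grip bar, the straight top of the arch: 14 mm thick (dish x), 94 mm long (dish y), 18 mm high; the centre is 112 mm, the bar's lower face 103 mm above the dish's underside. Axes as the dish.
- lip (a point): Outer end of the dish's flat lip, 110 mm from the dish's centre along its +x, 31 mm above its underside; the lip is 44 mm wide.
- hollow (a point): Lowest point of the hollow, at the dish's centre, 6 mm above its underside.
- ball: Loose wooden ball, 44 mm in diameter, about 30 g, at rest in the middle of the dish under the arch; its top is 51 mm above the dish's underside. Origin: its centre. It rolls easily and would roll off centre if the dish is jerked or tilted.
- basket: Bystander: small wicker basket, 116 mm across, with an arch handle, on the far side of the table. Leave it alone.
- eggcup: Bystander: wooden egg cup with a painted egg, 44 mm across, 78 mm high, at the left. Leave it alone.
- pricecard: Bystander: blank card 90 mm high standing in a wooden block, 90 mm wide, at the right. Leave it alone.
Mind the look-alikes: they are no part of the job. Leave any black look-alike of the ball alone.

How it is judged:
By the outcome, as a careful person would: the job done as asked, in the order asked, and still so for the second after the job is handed in, while the arm keeps its last pose, push and grip.
It also fails if it takes over 67 s, if anything falls off the work surface, if the arm or the gripper's body presses on something with over 40 N, if the wrist force passes 120 N, or if a joint passes its speed limit or range.

## Working session

There is one attempt and no reset: what is moved stays moved. The work goes in short steps, Python scripts to look and compute and a tool call to move; the robot and the scene stay as the last step left them, time stands still between calls to the robot, and variables do not carry over. Pictures are saved under pics/ and viewed, and the job is handed in when it is done.

Besides the shell and the picture viewer there is one more tool, called after "Request:" as name(argument=value, ...), one argument or row to a line, values as JSON. send_rows: Moves the arm, as the interface text tells. Its arguments: {"type":"object","properties":{"series":{"type":"array","items":{"type":"array","items":{"type":"number"}}},"newtons":{"type":"number"}},"required":["series"]}

```bash
mkdir -p pics; cat > h.py <<'E'
import numpy as np, cv2
from cell import observe, imaging, workorder, robot
def cam(n):
    d=imaging.read_camera(n); H=d['color'].shape[0]
    d['f']=H/2/np.tan(np.radians(d['vfov'])/2); d['T']=np.array(d['T']); return d
def save(d,fn): cv2.imwrite('pics/'+fn,d['color'][:,:,::-1])
def ray(d,u,v,z):
    r=d['T'][:3,:3]@np.array([(u-d['cx'])/d['f'],(v-d['cy'])/d['f'],1.]); o=d['T'][:3,3]
    return o+r*(z-o[2])/r[2]
def cloud(d):
    z=d['range_z']; v,u=np.mgrid[:z.shape[0],:z.shape[1]]
    p=np.stack([(u-d['cx'])/d['f']*z,(v-d['cy'])/d['f']*z,z],-1)
    w=p@d['T'][:3,:3].T+d['T'][:3,3]; w[z<=0]=np.nan; return w
E
python3 - <<'E'
from h import *
print(observe())
for n in ['side','top','wrist']:
    d=cam(n); save(d,n+'0.png'); print(n,d['vfov'],d['cx'],d['cy'],d['T'].round(3).tolist())
    np.savez(n+'0.npz',**d)
E
```

```text
{'time': 0.0, 'qpos': array([ 1.14202927e+00,  3.42749426e-01,  1.52502613e+00, -2.61844746e-05,
        1.27538664e+00, -1.46001492e-01]), 'qvel': array([ 1.36916747e-03,  4.88356706e-04, -9.94179967e-05,  1.26616034e-03,
        2.17417299e-03,  8.29664989e-05]), 'joint_efforts': array([-1.92736052e-04, -4.31245422e+01, -2.44220585e+01,  7.16987858e-02,
        5.62233967e-02, -1.41836672e-04]), 'tool_pos': array([0.14629672, 0.50377858, 0.22602792]), 'tool_rot': array([-3.14003617e+00, -2.03569722e-04,  2.85883458e+00]), 'contact_force': array([ 0.23076882, -0.64293357, -0.30983048]), 'torque': array([0.00478269, 0.01296293, 0.03064888]), 'opening': 0.09216412604084236}
side 42.346270025886646 259.036316615134 188.3502261742072 [[0.894, -0.31, 0.323, 0.121], [-0.447, -0.591, 0.672, -1.0], [-0.017, -0.745, -0.667, 1.07], [0.0, 0.0, 0.0, 1.0]]
top 47.03034490884409 259.31764787907025 188.20913862975482 [[-0.027, -0.989, 0.148, 0.42], [-1.0, 0.027, 0.001, -0.012], [-0.005, -0.148, -0.989, 1.297], [0.0, 0.0, 0.0, 1.0]]
wrist 63.93409093431109 253.22639093888483 191.4431669234852 [[0.279, 0.928, 0.248, 0.08], [0.96, -0.269, -0.073, 0.523], [-0.001, 0.259, -0.966, 0.385], [0.0, 0.0, 0.0, 1.0]]
```

View pics/side0.png

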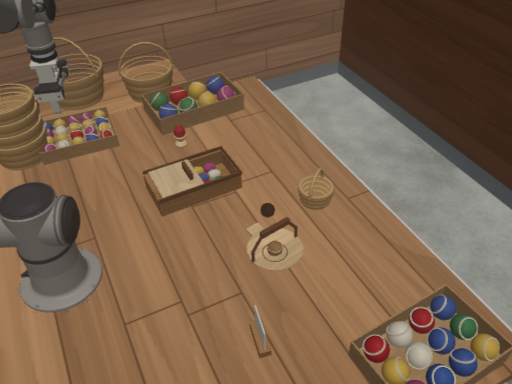

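View pics/top0.png

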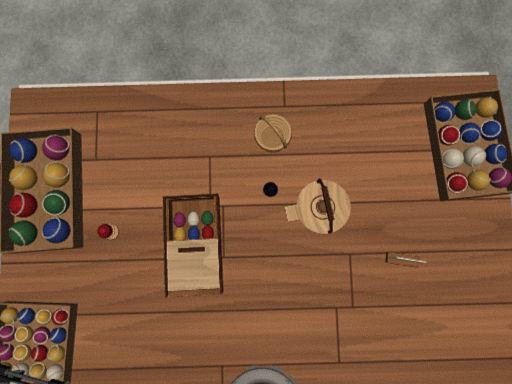

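View pics/wrist0.png

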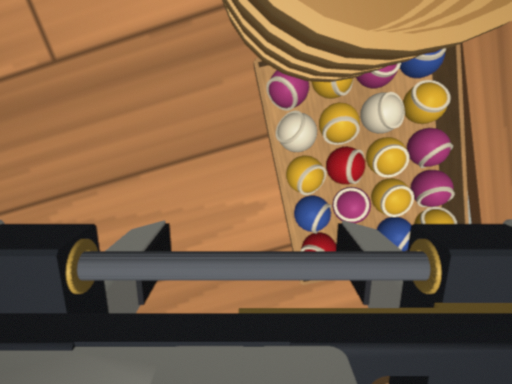

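The side view shows the cover half open with its ridge at (187,171), and the dish with its arch bar near (278,229). The black ball is a look-alike at (267,210). In the top view the ridge is at (191,249), the dish centre at (324,207) and the lip at (291,212). Next I'll measure these.

```bash
python3 - <<'E'
from h import *
T=dict(np.load('top0.npz')); S=dict(np.load('side0.npz'))
for n,d in (('top',T),('side',S)):
    c=cloud(d); img=d['color'].astype(int)
    dark=img.sum(2)<210
    print(n)
    def rep(name,m):
        p=c[m]; p=p[np.isfinite(p[:,2])]
        if len(p)<5: print(name,len(p));return
        v,u=np.where(m)
        q=p[:,:2]; (cx,cy),(w,h),a=cv2.minAreaRect(q.astype(np.float32)*1000)
        e=np.linalg.eigh(np.cov(q.T))[1][:,1]
        print(name,len(p),'uv',u.mean().round(1),v.mean().round(1),'mean',p.mean(0).round(4),'zpct',np.percentile(p[:,2],[5,50,95]).round(4),'rect',round(cx,1),round(cy,1),round(w,1),round(h,1),'axis',np.degrees(np.arctan2(e[1],e[0])).round(1))
    X,Y,Z=c[...,0],c[...,1],c[...,2]
    inbox=(X>.2)&(X<.62)&(Y>.05)&(Y<.38)
    rep('ridge',inbox&(Z>.082)&(Z<.11)&dark&(Y>.13)&(Y<.3))
    rep('boxrails',inbox&(Z>.035)&(Z<.085))
    dr=(X>.3)&(X<.6)&(Y<0.05)&(Y>-.3)
    rep('bar',dr&(Z>.105)&(Z<.14))
    rep('dishbody',dr&(Z>.018)&(Z<.045))
    rep('ball',dr&(Z>.045)&(Z<.06)&~dark)
    o=cv2.resize(d['color'][:,:,::-1][(170 if n=='top' else 130):310, (150 if n=='top' else 130):370],None,fx=3,fy=3,interpolation=cv2.INTER_CUBIC)
    cv2.imwrite(f'pics/z_{n}.png',o)
E
```

```text
top
ridge 99 uv 190.6 249.2 mean [0.4386 0.1794 0.0915] zpct [0.0883 0.0916 0.095 ] rect 438.5 178.8 10.0 69.3 axis 91.5
boxrails 4453 uv 191.9 252.4 mean [0.431  0.1805 0.0613] zpct [0.0387 0.0648 0.071 ] rect 452.3 179.9 276.4 157.0 axis -176.4
bar 216 uv 327.5 203.3 mean [ 0.55   -0.1928  0.1195] zpct [0.1086 0.1202 0.1247] rect 548.6 -193.9 102.7 14.6 axis -170.4
dishbody 1481 uv 317.1 210.5 mean [ 0.5404 -0.1762  0.0272] zpct [0.0191 0.027  0.0373] rect 536.8 -147.8 125.8 246.7 axis 83.6
ball 18 uv 322.8 206.2 mean [ 0.5498 -0.1898  0.0507] zpct [0.0471 0.0498 0.0558] rect 548.7 -190.6 19.8 7.7 axis -169.9
side
ridge 53 uv 186.6 168.9 mean [0.4368 0.1745 0.0891] zpct [0.0831 0.0898 0.0936] rect 437.7 175.0 9.3 70.1 axis 92.1
boxrails 2997 uv 188.5 177.1 mean [0.4392 0.1705 0.0588] zpct [0.038  0.0631 0.0702] rect 454.3 177.5 278.8 168.5 axis -172.5
bar 248 uv 274.7 227.4 mean [ 0.5506 -0.1973  0.1161] zpct [0.1064 0.1178 0.122 ] rect 551.5 -194.9 96.5 18.7 axis -170.5
dishbody 1080 uv 269.1 247.6 mean [ 0.5406 -0.182   0.0274] zpct [0.0189 0.0271 0.0399] rect 537.3 -151.6 124.7 242.5 axis 83.5
ball 59 uv 273.9 245.1 mean [ 0.548  -0.1979  0.0479] zpct [0.0452 0.0475 0.0517] rect 523.7 -207.8 84.2 28.4 axis -170.2
```

```bash
python3 - <<'E'
from h import *
for n in ('top','side'):
    d=dict(np.load(n+'0.npz')); c=cloud(d); X,Y,Z=c[...,0],c[...,1],c[...,2]
    m=(X>.25)&(X<.65)&(Y>.05)&(Y<.33)&(Z>.045)&(Z<.085)
    r=cv2.minAreaRect(c[m][:,:2].astype(np.float32)*1000); print(n,'box',r)
    # dark rails via top-height edge pts
    mm=m&(Z>.06)
    p=c[mm][:,:2]
    # robust left/right edge lines per x bin
    xs=np.arange(.33,.57,.012); L=[];R=[]
    for x in xs:
        q=p[abs(p[:,0]-x)<.006][:,1]
        if len(q)>3: L.append((x,q.max())); R.append((x,q.min()))
    for e in (L,R):
        e=np.array(e); k=np.polyfit(e[:,0],e[:,1],1); print(np.degrees(np.arctan(k[0])).round(2),np.polyval(k,.45).round(4))
    dr=(X>.4)&(X<.7)&(Y<0.05)&(Y>-.3)&(Z>.108)&(Z<.14)
    print('bar',cv2.minAreaRect(c[dr][:,:2].astype(np.float32)*1000))
    # rim: light pixels at z .022-.04
    g=(X>.42)&(X<.68)&(Y<-.05)&(Y>-.3)&(Z>.024)&(Z<.037)
    pts=c[g][:,:2]
    ctr=pts.mean(0)
    for _ in range(30):
        rr=np.linalg.norm(pts-ctr,axis=1); s=(rr>.065)&(rr<.084); q=pts[s]
        A=np.c_[2*q,np.ones(len(q))]; k=np.linalg.lstsq(A,(q**2).sum(1),rcond=None)[0]; ctr=k[:2]
    print('rim',ctr.round(4),np.sqrt(k[2]+ctr@ctr).round(4),len(q))
    lip=(abs(np.linalg.norm(c[...,:2]-ctr,axis=2)-.098)<.012)&(Z>.018)&(Z<.045)&(Y>-.15)
    l=c[lip][:,:2].mean(0)-ctr; print('lip dir',np.degrees(np.arctan2(l[1],l[0])).round(2),lip.sum(), c[lip][:,2].mean())
E
```

```text
top box ((452.3343505859375, 179.87289428710938), (276.35491943359375, 156.9711456298828), 1.5837279558181763)
1.84 0.2569
1.73 0.102
bar ((551.1490478515625, -193.45767211914062), (97.61341857910156, 14.574846267700195), 9.446490287780762)
rim [ 0.5506 -0.1918] 0.0725 687
lip dir 99.72 121 0.03049443292050584
side box ((454.58477783203125, 177.51229858398438), (278.2109069824219, 168.4641571044922), 1.0374809503555298)
1.32 0.2583
1.37 0.0977
bar ((552.1869506835938, -194.7956085205078), (95.05713653564453, 18.66236114501953), 10.957420349121094)
rim [ 0.552  -0.1931] 0.073 511
lip dir 99.86 91 0.03006402543583249
```

View pics/z_top.png

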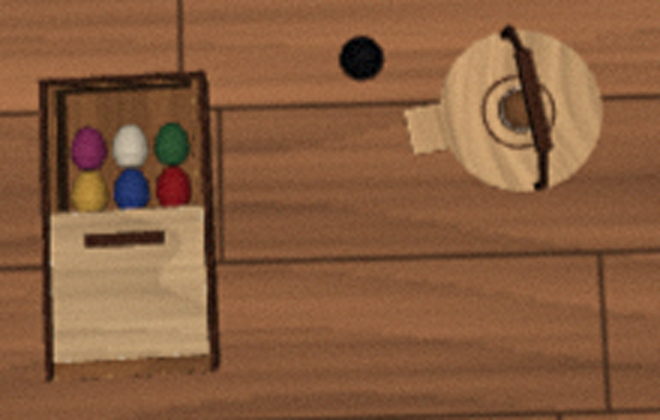

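The two views agree: ridge at about (0.438, 0.178, 0.091), box yaw 1.6°, dish at about (0.551, -0.1935), and lip direction 99.8°. I'll move over the ridge now.

Request:
send_rows(
  series=[
    [-0.0248,-0.0154,0.004,0,0,0,0.4],
    [-0.0248,-0.0154,0.004,0,0,0,0.4],
    [-0.0248,-0.0154,0.004,0,0,0,0.4],
    [-0.0248,-0.0154,0.004,0,0,0,0.4],
    [-0.0248,-0.0154,0.004,0,0,0,0.4],
  ],
)

```text
time: 0.57
tool_pos: [0.2446, 0.3944, 0.2064]
tool_rot: [-3.141, -0.0, 2.859]
contact_force: [1.2, 1.2, -0.9]
opening: 0.0633
```

Request:
send_rows(
  series=[
    [-0.0248,-0.0154,0.004,0,0,0,0.4],
    [-0.0248,-0.0154,0.004,0,0,0,0.4],
    [-0.0248,-0.0154,0.004,0,0,0,0.4],
    [-0.0248,-0.0154,0.004,0,0,0,0.4],
    [-0.0248,-0.0154,0.004,0,0,0,0.4],
  ],
)

```text
time: 0.98
tool_pos: [0.3423, 0.2859, 0.1865]
tool_rot: [3.142, -0.0, 2.859]
contact_force: [0.4, 0.7, -0.2]
opening: 0.0551
```

Request:
send_rows(
  series=[
    [-0.0248,-0.0154,0.004,0,0,0,0.4],
    [-0.0248,-0.0154,0.004,0,0,0,0.4],
    [-0.0248,-0.0154,0.004,0,0,0,0.4],
    [-0.0248,-0.0154,0.004,0,0,0,0.4],
    [-0.0248,-0.0154,0.004,0,0,0,0.4],
  ],
)

```text
time: 1.4
tool_pos: [0.4399, 0.1772, 0.1664]
tool_rot: [-3.142, -0.0, 2.859]
contact_force: [1.3, 0.9, 0.5]
opening: 0.0552
```

Request:
send_rows(
  series=[
    [0,0,0,0,0,0.105,0.4],
    [0,0,0,0,0,0.105,0.4],
    [0,0,0,0,0,0.105,0.4],
    [0,0,0,0,0,0.105,0.4],
    [0,0,0,0,0,0.105,0.4],
  ],
)

```text
time: 1.82
tool_pos: [0.4392, 0.1784, 0.1665]
tool_rot: [-3.141, -0.0, 2.328]
contact_force: [0.8, -0.8, 0.1]
opening: 0.0549
```

Request:
send_rows(
  series=[
    [0,0,0,0,0,0.105,0.4],
    [0,0,0,0,0,0.105,0.4],
    [0,0,0,0,0,0.105,0.4],
    [0,0,0,0,0,0.105,0.4],
    [0,0,0,0,0,0.105,0.4],
  ],
)

```text
time: 2.23
tool_pos: [0.4391, 0.1785, 0.1665]
tool_rot: [-3.141, -0.0, 1.804]
contact_force: [0.3, 0.3, 0.2]
opening: 0.0549
```

Request:
send_rows(
  series=[
    [0,0,0,0,0,0.105,0.4],
    [0,0,0,0,0,0.105,0.4],
    [0,0,0,0,0,0,0.4],
    [0,0,0,0,0,0,0.4],
  ],
)

```text
time: 2.57
tool_pos: [0.4391, 0.1785, 0.1666]
tool_rot: [-3.141, -0.0, 1.602]
contact_force: [0.1, -0.4, -0.2]
opening: 0.0547
```

```bash
python3 - <<'E'
from h import *
d=cam('wrist'); save(d,'w1.png'); np.savez('w1.npz',**d)
c=cloud(d); X,Y,Z=c[...,0],c[...,1],c[...,2]
m=(Z>.082)&(Z<.1)&(X>.4)&(X<.48)&(Y>.1)&(Y<.26)
print(m.sum(),c[m].mean(0),cv2.minAreaRect(c[m][:,:2].astype(np.float32)*1000),np.percentile(c[m][:,2],[5,50,95]))
m=(Z>.055)&(Z<.076)&(X>.2)&(X<.65)&(Y>.05)&(Y<.3);print(np.nanmedian(Z[m]))
E
```

```text
1319 [0.43914009 0.18359485 0.09243727] ((439.29534912109375, 181.12582397460938), (12.004118919372559, 69.4659423828125), 1.4510223865509033) [0.09073631 0.09261336 0.09378221]
0.06681872533435415
```

View pics/w1.png

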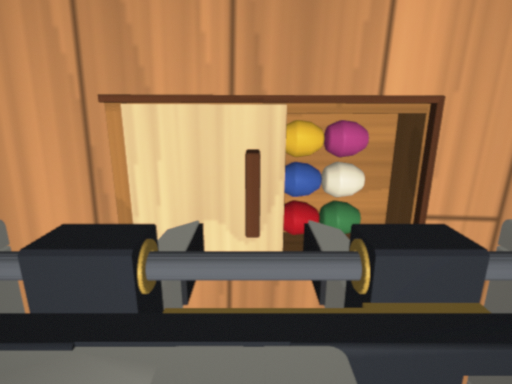

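The wrist view shows the ridge upright at (252,193), between the fingers in the jaw direction. It measures (0.439, 0.180), with its top at 0.0925. I'll descend and grasp it.

Request:
send_rows(
  series=[
    [0,0,0.02,0,0,0,0.4],
    [0,0,0.02,0,0,0,0.4],
    [0,0,0.02,0,0,0,0.4],
    [0,0,0.02,0,0,0,0.4],
    [0,0,0.013,0,0,0,0.4],
  ],
)

```text
time: 3.03
tool_pos: [0.4384, 0.1784, 0.072]
tool_rot: [-3.14, 0.0, 1.602]
contact_force: [-0.3, 0.3, -0.5]
opening: 0.0553
```

Request:
send_rows(
  newtons=15,
  series=[
    [0,0,0,0,0,0,0.6],
    [0,0,0,0,0,0,0.8],
    [0,0,0,0,0,0,1],
    [0,0,0,0,0,0,1],
    [0,0,0,0,0,0,1],
  ],
)

```text
time: 3.45
tool_pos: [0.4399, 0.1787, 0.0747]
tool_rot: [3.14, -0.0, 1.599]
contact_force: [0.2, 0.3, 0.2]
opening: 0.0261
```

Request:
send_rows(
  series=[
    [0,0,0,0,0,0,1],
    [0,0,0,0,0,0,1],
    [0,0,0,0,0,0,1],
    [0,0,0,0,0,0,1],
  ],
)

```text
time: 3.78
tool_pos: [0.4393, 0.1786, 0.0741]
tool_rot: [3.141, -0.0, 1.599]
contact_force: [-1.0, -0.8, 5.3]
opening: 0.0117
```

Request:
send_rows(
  series=[
    [0,0.003,0,0,0,0,1],
    [0,0.006,0,0,0,0,1],
    [0,0.009,0,0,0,0,1],
    [0,0.01,0,0,0,0,1],
    [0,0.01,0,0,0,0,1],
  ],
)

```text
time: 4.2
tool_pos: [0.4776, 0.1797, 0.0741]
tool_rot: [3.142, -0.0, 1.599]
contact_force: [-2.1, 0.3, 6.9]
opening: 0.0119
```

Request:
send_rows(
  series=[
    [0,0.01,0,0,0,0,1],
    [0,0.01,0,0,0,0,1],
    [0,0.01,0,0,0,0,1],
    [0,0.01,0,0,0,0,1],
    [0,0.01,0,0,0,0,1],
  ],
)

```text
time: 4.62
tool_pos: [0.5277, 0.1811, 0.0741]
tool_rot: [3.142, -0.0, 1.599]
contact_force: [-2.7, 0.3, 5.0]
opening: 0.0119
```

Request:
send_rows(
  series=[
    [0,0.008,0,0,0,0,1],
    [0,0.006,0,0,0,0,1],
    [0,0.004,0,0,0,0,1],
    [0,0.003,0,0,0,0,1],
    [0,0.002,0,0,0,0,1],
  ],
)

```text
time: 5.03
tool_pos: [0.5507, 0.1817, 0.0741]
tool_rot: [3.141, -0.0, 1.599]
contact_force: [-1.9, 0.5, 5.2]
opening: 0.012
```

Request:
send_rows(
  series=[
    [0,0.002,0,0,0,0,1],
    [0,0.001,0,0,0,0,1],
    [0,0.001,0,0,0,0,1],
  ],
)

```text
time: 5.28
tool_pos: [0.5545, 0.1819, 0.0741]
tool_rot: [3.141, -0.0, 1.599]
contact_force: [-1.7, -0.4, 5.1]
opening: 0.0119
```

Now creep forward until it meets the stop.

Request:
send_rows(
  series=[
    [0,0.001,0,0,0,0,1],
    [0,0.001,0,0,0,0,1],
    [0,0,0,0,0,0,1],
  ],
)

```text
time: 5.53
tool_pos: [0.555, 0.1819, 0.0741]
tool_rot: [-3.139, 0.0, 1.599]
contact_force: [-6.5, 0.3, 9.3]
opening: 0.012
```

Request:
send_rows(
  series=[
    [0,0.001,0,0,0,0,1],
    [0,0.001,0,0,0,0,1],
    [0,0,0,0,0,0,1],
  ],
)

```text
time: 5.78
tool_pos: [0.555, 0.1819, 0.074]
tool_rot: [-3.135, 0.0, 1.599]
contact_force: [-12.3, -0.2, 14.0]
opening: 0.0118
```

The end stop is felt at x = 0.555: 12 N with no advance. I'll ease off, release and lift.

Request:
send_rows(
  series=[
    [0,-0.002,0,0,0,0,1],
    [0,0,0,0,0,0,0.65],
    [0,0,0,0,0,0,0.65],
    [0,0,0,0,0,0,0.65],
    [0,0,0,0,0,0,0.65],
  ],
)

```text
time: 6.2
tool_pos: [0.5563, 0.1818, 0.0734]
tool_rot: [-3.141, 0.0, 1.599]
contact_force: [-0.7, -0.1, 0.3]
opening: 0.0307
```

Request:
send_rows(
  series=[
    [0,0,-0.01,0,0,0,0.6],
    [0,0,-0.03,0,0,0,0.6],
    [0,0,-0.04,0,0,0,0.5],
    [0,0,-0.04,0,0,0,0.4],
    [0,0,-0.02,0,0,0,0.4],
  ],
)

```text
time: 6.62
tool_pos: [0.5578, 0.1821, 0.2196]
tool_rot: [3.134, -0.001, 1.599]
contact_force: [-0.1, 0.1, 0.9]
opening: 0.0519
```

```bash
python3 - <<'E'
from h import *
print(observe()['tool_rot'],observe()['tool_pos'])
d=cam('wrist'); save(d,'w2.png'); np.savez('w2.npz',**d)
c=cloud(d); X,Y,Z=c[...,0],c[...,1],c[...,2]
m=(Z>.082)&(Z<.1)&(X>.5)&(X<.6)&(Y>.1)&(Y<.26)
print(m.sum(),c[m].mean(0),cv2.minAreaRect(c[m][:,:2].astype(np.float32)*1000))
d=cam('top'); save(d,'t2.png'); np.savez('t2.npz',**d)
E
```

```text
[ 3.13423110e+00 -1.28150655e-03  1.59875083e+00] [0.55784575 0.18212397 0.21961528]
879 [0.55582252 0.18608186 0.09255125] ((555.5884399414062, 184.2145233154297), (11.398761749267578, 69.86747741699219), 1.6486780643463135)
```

View pics/w2.png

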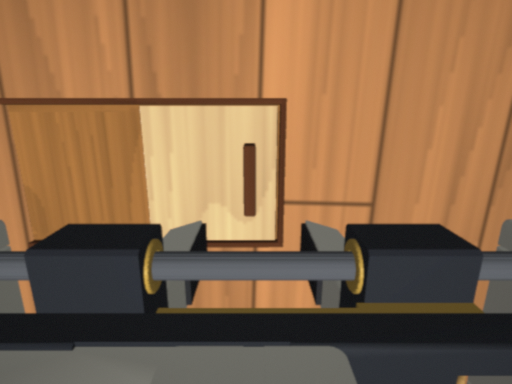

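View pics/t2.png

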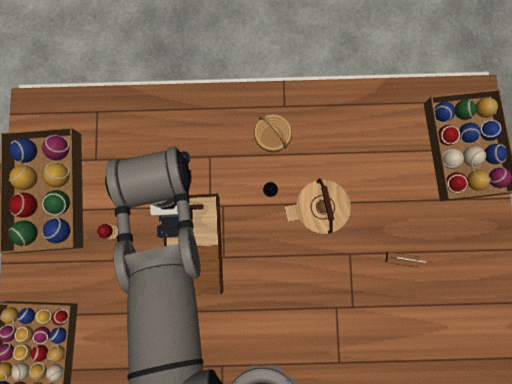

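The wrist view shows the cover flush against the far end wall (edge at column ~278) with no compartment visible. The ridge is at (0.5555, 0.182), so it travelled 116 mm to the stop. Now to the dish.

Request:
send_rows(
  series=[
    [-0.029,-0.0013,0,0,0,0,0.4],
    [-0.029,-0.0013,0,0,0,0,0.4],
    [-0.029,-0.0013,0,0,0,0,0.4],
    [-0.029,-0.0013,0,0,0,0,0.4],
    [-0.029,-0.0013,0,0,0,0,0.4],
  ],
)

```text
time: 7.13
tool_pos: [0.553, 0.0355, 0.213]
tool_rot: [-3.14, -0.0, 1.599]
contact_force: [0.9, 0.2, 0.3]
opening: 0.0552
```

Request:
send_rows(
  series=[
    [-0.029,-0.0013,0,0,0,0,0.4],
    [-0.029,-0.0013,0,0,0,0,0.4],
    [-0.029,-0.0013,0,0,0,0,0.4],
    [-0.029,-0.0013,0,0,0,0,0.4],
    [-0.029,-0.0013,0,0,0,0,0.4],
  ],
)

```text
time: 7.55
tool_pos: [0.5506, -0.1097, 0.2129]
tool_rot: [-3.14, -0.001, 1.599]
contact_force: [0.5, 0.8, -0.1]
opening: 0.0551
```

Request:
send_rows(
  series=[
    [-0.029,-0.0013,0,0,0,0,0.4],
    [-0.029,-0.0013,0,0,0,0,0.4],
    [-0.028,-0.0013,0,0,0,0,0.4],
    [0,0,0,0,0,-0.1,0.4],
    [0,0,0,0,0,-0.1,0.4],
  ],
)

```text
time: 7.97
tool_pos: [0.549, -0.1962, 0.2125]
tool_rot: [-3.14, -0.001, 1.8]
contact_force: [0.2, 0.6, 0.7]
opening: 0.0553
```

Request:
send_rows(
  series=[
    [0,0,0,0,0,-0.1,0.4],
    [0,0,0,0,0,-0.1,0.4],
    [0,0,0,0,0,-0.1,0.4],
    [0,0,0,0,0,-0.1,0.4],
    [0,0,0,0,0,-0.1,0.4],
  ],
)

```text
time: 8.38
tool_pos: [0.5493, -0.1944, 0.2128]
tool_rot: [-3.141, -0.002, 2.304]
contact_force: [1.0, 0.3, -0.3]
opening: 0.0549
```

Request:
send_rows(
  series=[
    [0,0,0,0,0,-0.1,0.4],
    [0,0,0,0,0,-0.1,0.4],
    [0,0,0,0,0,-0.1,0.4],
    [0,0,0,0,0,-0.1,0.4],
    [0,0,0,0,0,-0.1,0.4],
  ],
)

```text
time: 8.8
tool_pos: [0.5494, -0.1943, 0.2128]
tool_rot: [3.141, -0.002, 2.804]
contact_force: [-0.2, -0.4, -0.4]
opening: 0.0552
```

Request:
send_rows(
  series=[
    [0,0,0,0,0,-0.1,0.4],
    [0,0,0,0,0,-0.1,0.4],
    [0,0,0,0,0,-0.1,0.4],
    [0,0,0,0,0,-0.1,0.4],
    [0,0,0,0,0,-0.1,0.4],
  ],
)

```text
time: 9.22
tool_pos: [0.5493, -0.1943, 0.2128]
tool_rot: [3.14, -0.002, -2.98]
contact_force: [0.1, 0.4, 0.0]
opening: 0.0546
```

```bash
python3 - <<'E'
from h import *
print(observe()['tool_rot'],observe()['tool_pos'])
d=cam('wrist'); save(d,'w3.png'); np.savez('w3.npz',**d)
c=cloud(d); X,Y,Z=c[...,0],c[...,1],c[...,2]
for lo,hi in ((.108,.13),(.116,.13)):
    m=(Z>lo)&(Z<hi)&(X>.45)&(X<.66)&(Y>-.3)&(Y<-.1)&(d['color'].astype(int).sum(2)<300)
    print(m.sum(),c[m].mean(0),cv2.minAreaRect(c[m][:,:2].astype(np.float32)*1000),np.percentile(c[m][:,2],[5,50,95]))
E
```

```text
[ 3.14036390e+00 -1.52804471e-03 -2.97950918e+00] [ 0.54934852 -0.1943115   0.21276493]
1712 [ 0.54862325 -0.19320014  0.12147136] ((550.9904174804688, -192.76026916503906), (95.78885650634766, 13.477201461791992), 9.772177696228027) [0.12013138 0.12169903 0.12285361]
1685 [ 0.54931347 -0.19307626  0.12165593] ((552.1585083007812, -192.55908203125), (93.4183349609375, 13.477201461791992), 9.772177696228027) [0.1203129  0.12171554 0.12285583]
```

View pics/w3.png

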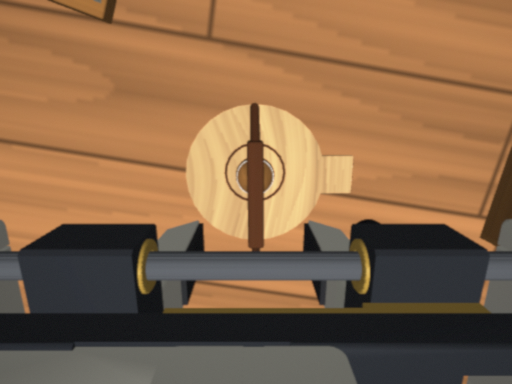

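The wrist view shows the bar upright at (256,193), midway between the fingers, with the ball under it at (256,172) and the lip on the right at (337,174). The bar top is at 0.1217 and the bar axis at 9.8°. I'll make a fine shift and descend.

Request:
send_rows(
  series=[
    [-0.0026,0.0008,0.015,0,0,-0.008,0.4],
    [0,0,0.03,0,0,0,0.4],
    [0,0,0.03,0,0,0,0.5],
    [0,0,0.027,0,0,0,0.5],
    [0,0,0.012,0,0,0,0.55],
  ],
)

```text
time: 9.68
tool_pos: [0.5499, -0.1922, 0.0954]
tool_rot: [3.137, -0.006, -2.979]
contact_force: [0.1, 1.1, -0.0]
opening: 0.0434
```

Request:
send_rows(
  newtons=10,
  series=[
    [0,0,0.005,0,0,0,0.6],
    [0,0,0,0,0,0,0.65],
    [0,0,0,0,0,0,0.7],
    [0,0,0,0,0,0,0.73],
    [0,0,0,0,0,0,0.76],
  ],
)

```text
time: 10.1
tool_pos: [0.553, -0.1936, 0.096]
tool_rot: [-3.14, 0.002, -2.977]
contact_force: [0.5, -0.5, -0.2]
opening: 0.0237
```

```bash
python3 - <<'E'
from h import *
print(observe()['tool_rot'],observe()['tool_pos'])
d=cam('wrist'); save(d,'w4.png')
E
```

```text
[-3.14025128e+00  2.00232600e-03 -2.97676253e+00] [ 0.55296665 -0.19364211  0.09601626]
```

View pics/w4.png

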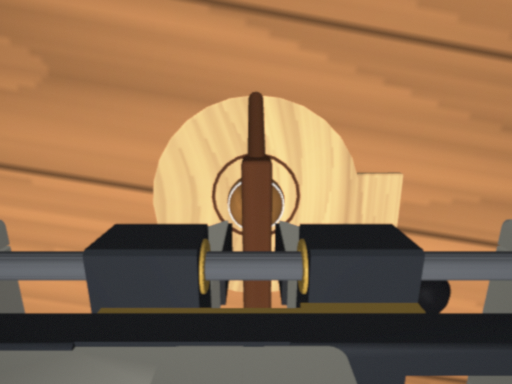

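Request:
send_rows(
  newtons=10,
  series=[
    [0,0,0,0,0,0,0.79],
    [0,0,0,0,0,0,0.82],
    [0,0,0,0,0,0,0.85],
    [0,0,0,0,0,0,0.9],
    [0,0,0,0,0,0,1],
  ],
)

```text
time: 10.57
tool_pos: [0.5523, -0.1931, 0.0948]
tool_rot: [3.141, 0.0, -2.976]
contact_force: [-0.2, 0.9, 1.1]
opening: 0.014
```

Request:
send_rows(
  newtons=35,
  series=[
    [0,0,0,0,0,0,1],
    [0,0,0,0,0,0,1],
    [0,0,0,0,0,0,1],
  ],
)

```text
time: 10.82
tool_pos: [0.5523, -0.1931, 0.0948]
tool_rot: [3.141, 0.0, -2.976]
contact_force: [-0.5, 1.9, 1.4]
opening: 0.0138
```

```bash
python3 - <<'E'
from h import *
o=observe();print(o['tool_rot'],o['tool_pos'],o['opening'],o['contact_force'])
d=cam('wrist'); save(d,'w5.png')
E
```

```text
[ 3.14130399e+00  6.94918634e-05 -2.97632248e+00] [ 0.55228479 -0.19313044  0.09479218] 0.013810372496008165 [-0.45118829  1.86540844  1.41858295]
```

View pics/w5.png

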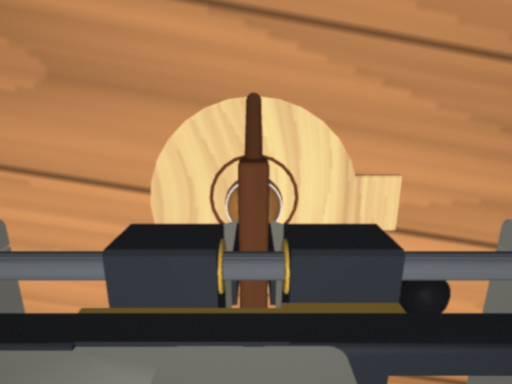

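The bar is gripped (opening 13.8 mm) and the ball is still centred at (254,200). I'll lift gently.

Request:
send_rows(
  series=[
    [0,0,-0.001,0,0,0,1],
    [0,0,-0.002,0,0,0,1],
    [0,0,-0.003,0,0,0,1],
    [0,0,-0.004,0,0,0,1],
    [0,0,-0.005,0,0,0,1],
  ],
)

```text
time: 11.28
tool_pos: [0.5521, -0.1934, 0.1098]
tool_rot: [3.141, -0.0, -2.976]
contact_force: [-0.1, -1.0, -3.0]
opening: 0.014
```

Request:
send_rows(
  series=[
    [0,0,-0.006,0,0,0,1],
    [0,0,-0.006,0,0,0,1],
    [0,0,-0.006,0,0,0,1],
    [0,0,-0.006,0,0,0,1],
    [0,0,-0.006,0,0,0,1],
  ],
)

```text
time: 11.7
tool_pos: [0.5523, -0.1934, 0.1405]
tool_rot: [-3.141, 0.0, -2.976]
contact_force: [-1.1, -0.1, -2.7]
opening: 0.0135
```

Request:
send_rows(
  series=[
    [0,0,-0.006,0,0,0,1],
    [0,0,-0.006,0,0,0,1],
    [0,0,-0.006,0,0,0,1],
    [0,0,-0.006,0,0,0,1],
    [0,0,-0.006,0,0,0,1],
  ],
)

```text
time: 12.12
tool_pos: [0.5523, -0.1933, 0.1703]
tool_rot: [3.141, 0.0, -2.976]
contact_force: [-0.2, 0.2, -2.5]
opening: 0.0138
```

Request:
send_rows(
  series=[
    [0,0,-0.006,0,0,0,1],
    [0,0,-0.006,0,0,0,1],
    [0,0,-0.006,0,0,0,1],
    [0,0,-0.006,0,0,0,1],
    [0,0,-0.006,0,0,0,1],
  ],
)

```text
time: 12.53
tool_pos: [0.5523, -0.1933, 0.2003]
tool_rot: [3.142, 0.0, -2.976]
contact_force: [0.6, -1.0, -3.0]
opening: 0.0136
```

Request:
send_rows(
  series=[
    [0,0,-0.006,0,0,0,1],
    [0,0,-0.006,0,0,0,1],
    [0,0,-0.006,0,0,0,1],
    [0,0,-0.006,0,0,0,1],
    [0,0,-0.005,0,0,0,1],
  ],
)

```text
time: 12.95
tool_pos: [0.5524, -0.1934, 0.2294]
tool_rot: [-3.141, 0.0, -2.976]
contact_force: [0.3, -0.1, -2.9]
opening: 0.0136
```

Request:
send_rows(
  series=[
    [0,0,-0.004,0,0,0,1],
    [0,0,-0.003,0,0,0,1],
    [0,0,-0.002,0,0,0,1],
    [0,0,-0.001,0,0,0,1],
    [0,0,0,0,0,0,1],
  ],
)

```text
time: 13.37
tool_pos: [0.5523, -0.1933, 0.2387]
tool_rot: [3.142, 0.0, -2.976]
contact_force: [-0.4, 0.7, -3.3]
opening: 0.0143
```

```bash
python3 - <<'E'
from h import *
o=observe();print(o['tool_rot'],o['tool_pos'],o['opening'],o['contact_force'],o['torque'])
d=cam('wrist'); save(d,'w6.png')
d=cam('side'); cv2.imwrite('pics/s6.png',cv2.resize(d['color'][100:300,130:370,::-1],None,fx=3,fy=3))
E
```

```text
[ 3.14150997e+00  6.83628252e-05 -2.97636933e+00] [ 0.55228583 -0.19331711  0.23874959] 0.014254559114002096 [-0.378783    0.68582111 -3.26024989] [0.03230966 0.07782655 0.01927592]
```

View pics/w6.png

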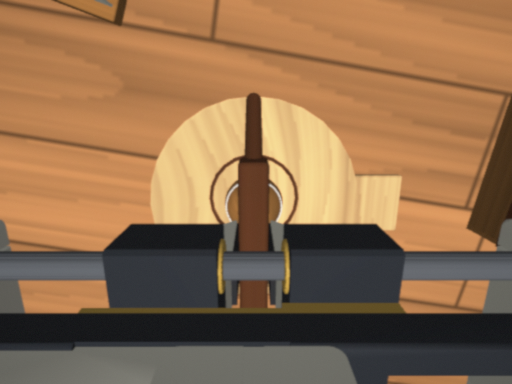

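View pics/s6.png

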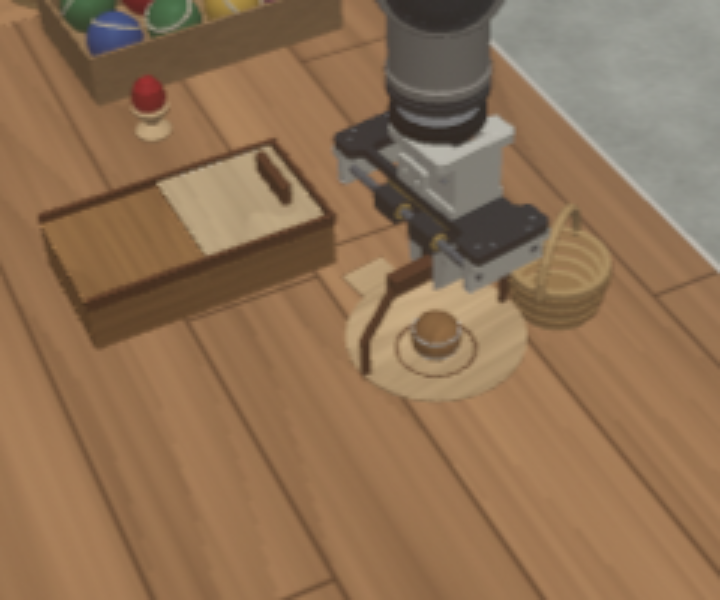

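Level lift: in the side view the ball is centred at (436,330) in the ringed hollow, and the cover stayed shut. Next is the quarter turn, slow and ramped.

Request:
send_rows(
  series=[
    [0,0,0,0,0,0.005,1],
    [0,0,0,0,0,0.01,1],
    [0,0,0,0,0,0.02,1],
    [0,0,0,0,0,0.03,1],
    [0,0,0,0,0,0.04,1],
  ],
)

```text
time: 13.88
tool_pos: [0.5522, -0.1933, 0.2386]
tool_rot: [3.141, -0.0, -3.084]
contact_force: [-1.0, 0.7, -2.8]
opening: 0.0135
```

Request:
send_rows(
  series=[
    [0,0,0,0,0,0.04,1],
    [0,0,0,0,0,0.04,1],
    [0,0,0,0,0,0.04,1],
    [0,0,0,0,0,0.04,1],
    [0,0,0,0,0,0.04,1],
  ],
)

```text
time: 14.3
tool_pos: [0.5522, -0.1933, 0.2386]
tool_rot: [3.141, -0.0, 2.999]
contact_force: [-0.2, -0.6, -2.2]
opening: 0.0136
```

Request:
send_rows(
  series=[
    [0,0,0,0,0,0.04,1],
    [0,0,0,0,0,0.04,1],
    [0,0,0,0,0,0.04,1],
    [0,0,0,0,0,0.04,1],
    [0,0,0,0,0,0.04,1],
  ],
)

```text
time: 14.72
tool_pos: [0.5523, -0.1933, 0.2386]
tool_rot: [3.142, -0.0, 2.799]
contact_force: [0.9, 0.4, -2.2]
opening: 0.0136
```

Request:
send_rows(
  series=[
    [0,0,0,0,0,0.04,1],
    [0,0,0,0,0,0.04,1],
    [0,0,0,0,0,0.04,1],
    [0,0,0,0,0,0.04,1],
    [0,0,0,0,0,0.04,1],
  ],
)

```text
time: 15.13
tool_pos: [0.5522, -0.1933, 0.2386]
tool_rot: [3.141, -0.0, 2.599]
contact_force: [-0.3, -0.1, -2.9]
opening: 0.0139
```

Request:
send_rows(
  series=[
    [0,0,0,0,0,0.04,1],
    [0,0,0,0,0,0.04,1],
    [0,0,0,0,0,0.04,1],
    [0,0,0,0,0,0.04,1],
    [0,0,0,0,0,0.04,1],
  ],
)

```text
time: 15.55
tool_pos: [0.5523, -0.1933, 0.2386]
tool_rot: [3.142, -0.0, 2.399]
contact_force: [-0.0, -1.2, -2.4]
opening: 0.014
```

Request:
send_rows(
  series=[
    [0,0,0,0,0,0.04,1],
    [0,0,0,0,0,0.04,1],
    [0,0,0,0,0,0.04,1],
    [0,0,0,0,0,0.04,1],
    [0,0,0,0,0,0.04,1],
  ],
)

```text
time: 15.97
tool_pos: [0.5522, -0.1933, 0.2386]
tool_rot: [-3.142, -0.0, 2.199]
contact_force: [0.0, -0.3, -2.7]
opening: 0.0137
```

Request:
send_rows(
  series=[
    [0,0,0,0,0,0.04,1],
    [0,0,0,0,0,0.04,1],
    [0,0,0,0,0,0.04,1],
    [0,0,0,0,0,0.04,1],
    [0,0,0,0,0,0.04,1],
  ],
)

```text
time: 16.38
tool_pos: [0.5523, -0.1933, 0.2386]
tool_rot: [-3.142, -0.0, 1.999]
contact_force: [0.1, 0.3, -2.6]
opening: 0.014
```

Request:
send_rows(
  series=[
    [0,0,0,0,0,0.04,1],
    [0,0,0,0,0,0.04,1],
    [0,0,0,0,0,0.04,1],
    [0,0,0,0,0,0.04,1],
    [0,0,0,0,0,0.04,1],
  ],
)

```text
time: 16.8
tool_pos: [0.5522, -0.1933, 0.2386]
tool_rot: [-3.141, -0.0, 1.799]
contact_force: [1.2, -0.1, -2.5]
opening: 0.0135
```

Request:
send_rows(
  series=[
    [0,0,0,0,0,0.04,1],
    [0,0,0,0,0,0.04,1],
    [0,0,0,0,0,0.04,1],
    [0,0,0,0,0,0.032,1],
    [0,0,0,0,0,0.023,1],
  ],
)

```text
time: 17.22
tool_pos: [0.5523, -0.1933, 0.2386]
tool_rot: [-3.142, -0.0, 1.624]
contact_force: [-0.1, 0.3, -2.7]
opening: 0.0138
```

Request:
send_rows(
  series=[
    [0,0,0,0,0,0.016,1],
    [0,0,0,0,0,0.008,1],
    [0,0,0,0,0,0.004,1],
    [0,0,0,0,0,0,1],
    [0,0,0,0,0,0,1],
  ],
)

```text
time: 17.63
tool_pos: [0.5523, -0.1933, 0.2387]
tool_rot: [3.142, -0.0, 1.599]
contact_force: [-0.3, 0.6, -2.9]
opening: 0.0134
```

```bash
python3 - <<'E'
from h import *
o=observe();print(o['tool_rot'],o['tool_pos'],o['opening'],o['qpos'])
d=cam('wrist'); save(d,'w7.png')
E
```

```text
[ 3.14158427e+00 -7.86802962e-05  1.59906456e+00] [ 0.55228585 -0.19331335  0.238672  ] 0.013372680654957498 [-4.67677135e-01  4.45261665e-01  1.33106223e+00  7.47654113e-05
  1.36529882e+00 -4.95960624e-01]
```

View pics/w7.png

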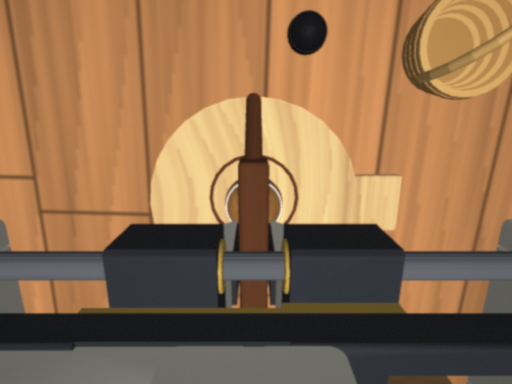

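The ball is still centred after the turn. Now a slow ramped transfer to over the cover.

Request:
send_rows(
  series=[
    [0.0005,0,0,0,0,0,1],
    [0.001,-0.0001,0,0,0,0,1],
    [0.0015,-0.0001,0,0,0,0,1],
    [0.002,-0.0001,0,0,0,0,1],
    [0.0025,-0.0002,0,0,0,0,1],
  ],
)

```text
time: 18.1
tool_pos: [0.5515, -0.1857, 0.2387]
tool_rot: [3.142, -0.0, 1.599]
contact_force: [-0.1, -0.6, -2.5]
opening: 0.0136
```

Request:
send_rows(
  series=[
    [0.003,-0.0002,0,0,0,0,1],
    [0.0035,-0.0002,0,0,0,0,1],
    [0.004,-0.0003,0,0,0,0,1],
    [0.0045,-0.0003,0,0,0,0,1],
    [0.005,-0.0003,0,0,0,0,1],
  ],
)

```text
time: 18.52
tool_pos: [0.5497, -0.1654, 0.2387]
tool_rot: [3.141, -0.0, 1.599]
contact_force: [-0.4, -0.3, -2.4]
opening: 0.0136
```

Request:
send_rows(
  series=[
    [0.0055,-0.0004,0,0,0,0,1],
    [0.006,-0.0004,0,0,0,0,1],
    [0.0065,-0.0005,0,0,0,0,1],
    [0.007,-0.0005,0,0,0,0,1],
    [0.0075,-0.0005,0,0,0,0,1],
  ],
)

```text
time: 18.93
tool_pos: [0.5464, -0.1327, 0.2387]
tool_rot: [3.142, -0.0, 1.599]
contact_force: [-1.0, -0.5, -4.3]
opening: 0.0139
```

Request:
send_rows(
  series=[
    [0.008,-0.0006,-0.0001,0,0,0,1],
    [0.008,-0.0006,-0.0001,0,0,0,1],
    [0.008,-0.0006,-0.0001,0,0,0,1],
    [0.008,-0.0006,-0.0001,0,0,0,1],
    [0.008,-0.0006,-0.0001,0,0,0,1],
  ],
)

```text
time: 19.35
tool_pos: [0.5423, -0.0927, 0.2393]
tool_rot: [3.141, -0.0, 1.599]
contact_force: [-0.0, -0.6, -1.9]
opening: 0.0137
```

Request:
send_rows(
  series=[
    [0.008,-0.0006,-0.0001,0,0,0,1],
    [0.008,-0.0006,-0.0001,0,0,0,1],
    [0.008,-0.0006,-0.0001,0,0,0,1],
    [0.008,-0.0006,-0.0001,0,0,0,1],
    [0.008,-0.0006,-0.0001,0,0,0,1],
  ],
)

```text
time: 19.77
tool_pos: [0.5382, -0.0528, 0.2397]
tool_rot: [3.142, -0.0, 1.599]
contact_force: [0.4, -0.2, -2.2]
opening: 0.0135
```

Request:
send_rows(
  series=[
    [0.008,-0.0006,-0.0001,0,0,0,1],
    [0.008,-0.0006,-0.0001,0,0,0,1],
    [0.008,-0.0006,-0.0001,0,0,0,1],
    [0.008,-0.0006,-0.0001,0,0,0,1],
    [0.008,-0.0006,-0.0001,0,0,0,1],
  ],
)

```text
time: 20.18
tool_pos: [0.534, -0.013, 0.2402]
tool_rot: [3.142, -0.0, 1.599]
contact_force: [0.3, -0.6, -1.4]
opening: 0.0136
```

Request:
send_rows(
  series=[
    [0.008,-0.0006,-0.0001,0,0,0,1],
    [0.008,-0.0006,-0.0001,0,0,0,1],
    [0.008,-0.0006,-0.0001,0,0,0,1],
    [0.008,-0.0006,-0.0001,0,0,0,1],
    [0.008,-0.0006,-0.0001,0,0,0,1],
  ],
)

```text
time: 20.6
tool_pos: [0.5299, 0.027, 0.2407]
tool_rot: [3.142, -0.0, 1.599]
contact_force: [0.1, -0.7, -2.2]
opening: 0.0134
```

Request:
send_rows(
  series=[
    [0.008,-0.0006,0,0,0,0,1],
    [0.008,-0.0006,0,0,0,0,1],
    [0.008,-0.0006,0,0,0,0,1],
    [0.008,-0.0006,0,0,0,0,1],
    [0.008,-0.0006,0,0,0,0,1],
  ],
)

```text
time: 21.02
tool_pos: [0.5258, 0.0668, 0.2407]
tool_rot: [3.142, -0.0, 1.599]
contact_force: [-0.0, -0.0, -1.8]
opening: 0.014
```

Request:
send_rows(
  series=[
    [0.008,-0.0006,0,0,0,0,1],
    [0.008,-0.0006,0,0,0,0,1],
    [0.008,-0.0006,0,0,0,0,1],
    [0.008,-0.0006,0,0,0,0,1],
    [0.008,-0.0006,0,0,0,0,1],
  ],
)

```text
time: 21.43
tool_pos: [0.5217, 0.1067, 0.2407]
tool_rot: [3.142, -0.0, 1.599]
contact_force: [0.3, 1.2, -2.3]
opening: 0.0138
```

Request:
send_rows(
  series=[
    [0.008,-0.0005,0,0,0,0,1],
    [0.0075,-0.0005,0,0,0,0,1],
    [0.007,-0.0004,0,0,0,0,1],
    [0.0065,-0.0004,0,0,0,0,1],
    [0.0065,-0.0004,0,0,0,0,1],
  ],
)

```text
time: 21.85
tool_pos: [0.5185, 0.142, 0.2407]
tool_rot: [3.142, -0.0, 1.599]
contact_force: [0.6, -0.5, -2.5]
opening: 0.0139
```

Request:
send_rows(
  series=[
    [0.006,-0.0003,0,0,0,0,1],
    [0.0055,-0.0003,0,0,0,0,1],
    [0.005,-0.0003,0,0,0,0,1],
    [0.0045,-0.0002,0,0,0,0,1],
    [0.004,-0.0002,0,0,0,0,1],
  ],
)

```text
time: 22.27
tool_pos: [0.5165, 0.1668, 0.2407]
tool_rot: [-3.142, -0.0, 1.599]
contact_force: [0.3, -0.3, -1.7]
opening: 0.0137
```

Request:
send_rows(
  series=[
    [0.0035,-0.0002,0,0,0,0,1],
    [0.003,-0.0001,0,0,0,0,1],
    [0.0025,-0.0001,0,0,0,0,1],
    [0.002,-0.0001,0,0,0,0,1],
    [0.0015,0,0,0,0,0,1],
  ],
)

```text
time: 22.68
tool_pos: [0.5157, 0.179, 0.2407]
tool_rot: [-3.142, -0.0, 1.599]
contact_force: [-0.0, -0.6, -1.8]
opening: 0.0137
```

Request:
send_rows(
  series=[
    [0.001,0,0,0,0,0,1],
    [0.0005,0,0,0,0,0,1],
    [0,0,0,0,0,0,1],
    [0,0,0,0,0,0,1],
    [0,0,0,0,0,0,1],
  ],
)

```text
time: 23.1
tool_pos: [0.5157, 0.1802, 0.2407]
tool_rot: [3.142, -0.0, 1.599]
contact_force: [0.3, -0.3, -2.5]
opening: 0.0141
```

```bash
python3 - <<'E'
from h import *
o=observe();print(o['tool_rot'],o['tool_pos'],o['opening'])
d=cam('wrist'); save(d,'w8.png')
s=cam('side'); cv2.imwrite('pics/s8.png',cv2.resize(s['color'][60:260,110:350,::-1],None,fx=3,fy=3))
t=cam('top'); cv2.imwrite('pics/t8.png',cv2.resize(t['color'][150:330,120:360,::-1],None,fx=3,fy=3))
for n,q in (('s',s),('t',t)):
    c=cloud(q);X,Y,Z=c[...,0],c[...,1],c[...,2]
    light=q['color'].astype(int)[...,0]>150
    g=(X>.38)&(X<.68)&(Y<.33)&(Y>.05)&(Z>.165)&(Z<.187)&light
    p=c[g]; print(n,g.sum(),np.median(p[:,2]))
    ctr=np.array([.5155,.181]); th=np.degrees(np.arctan2(p[:,1]-ctr[1],p[:,0]-ctr[0])); rr=np.linalg.norm(p[:,:2]-ctr,axis=1)
    l=(rr>.088)&(abs(th)<30); print('lip n',l.sum(),p[l].mean(0) if l.sum() else '', 'xmax',p[:,0].max())
    s_=(rr>.064)&(rr<.086); Q=p[s_][:,:2]; A=np.c_[2*Q,np.ones(len(Q))]; k=np.linalg.lstsq(A,(Q**2).sum(1),rcond=None)[0]; print('rim ctr',k[:2],np.sqrt(k[2]+k[:2]@k[:2]))
    a=np.c_[p[s_][:,:2]-ctr,np.ones(s_.sum())]; print('plane',np.linalg.lstsq(a,p[s_][:,2],rcond=None)[0])
E
```

```text
[ 3.14151610e+00 -5.29524284e-05  1.59861892e+00] [0.51573231 0.18019173 0.24074616] 0.014109342201979872
s 726 0.17245305188624133
lip n 60 [0.61501911 0.17987302 0.1762066 ] xmax 0.626755682296089
rim ctr [0.51735779 0.17885481] 0.07195163340860895
plane [-0.00603103 -0.0098973   0.17444757]
t 766 0.1724444057316853
lip n 34 [0.6115042  0.16553902 0.17714073] xmax 0.6248385837396355
rim ctr [0.51626557 0.17880857] 0.07077439622830851
plane [ 0.00784003 -0.02142814  0.17340433]
```

View pics/w8.png

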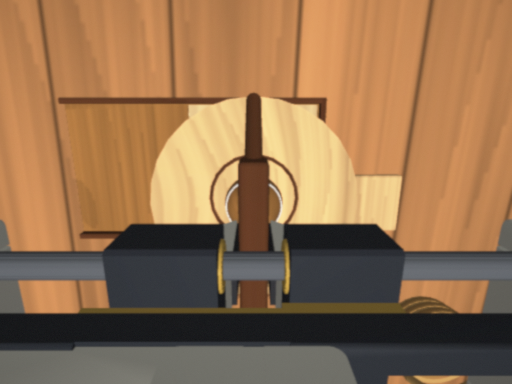

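View pics/s8.png

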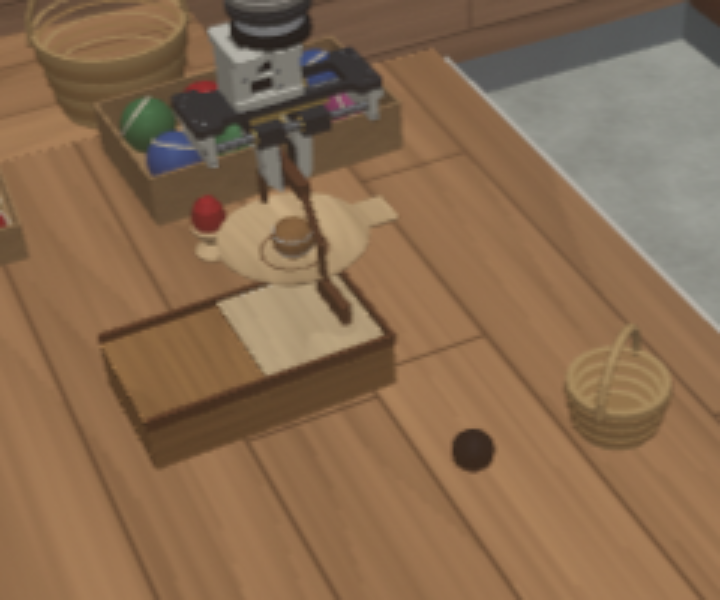

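View pics/t8.png

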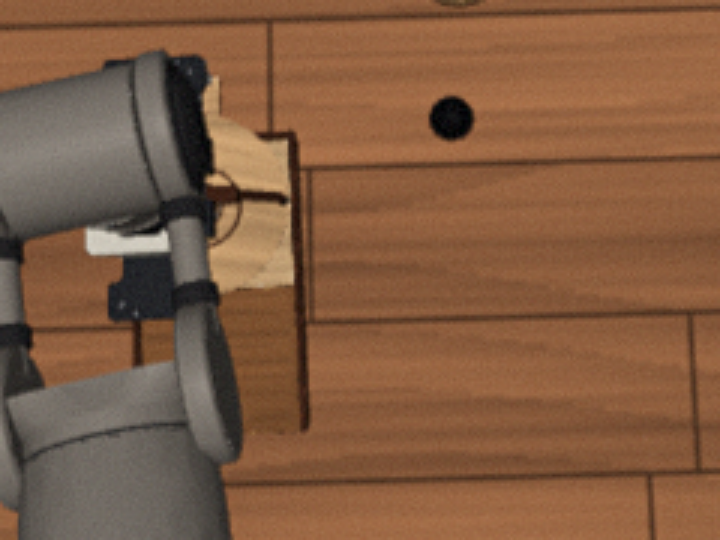

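The dish is over the closed cover: rim centre about (0.5165, 0.179) against the target (0.5155, 0.181). The lip plane at about 0.177 puts the underside about 80 mm above the cover, and the ball is centred. I'll hand in.

Request:
send_rows(
  series=[
    [0,0,0,0,0,0,1],
    [0,0,0,0,0,0,1],
    [0,0,0,0,0,0,1],
    [0,0,0,0,0,0,1],
    [0,0,0,0,0,0,1],
  ],
)

```text
time: 23.67
tool_pos: [0.5157, 0.1803, 0.2407]
tool_rot: [3.142, -0.0, 1.599]
contact_force: [-0.4, -0.5, -2.4]
opening: 0.0136
```

```bash
python3 - <<'E'
from h import *
o=observe();print(o['time'],o['tool_pos'],o['tool_rot'],abs(o['qvel']).max())
print(workorder.hand_in())
E
```

```text
23.6667 [0.51570988 0.18029776 0.24073701] [ 3.14153858e+00 -6.46690332e-05  1.59879638e+00] 0.0015268623707763887
the job is handed in; nothing more can be done
None
```

The job was handed in at 23.7 s, with the cover shut and the dish held still over it; `hand_in` reports no verdict.

- **Cover:** I slid it 116 mm by its ridge until it met the end stop, where force rose to about 12 N with no further advance. The wrist picture afterwards showed no open compartment.
- **Dish:** I gripped the arch bar at 35 N, lifted it and turned it 98°. I then carried it slowly to the middle of the cover.

**Last checks**
- **Position:** the dish centre measured about 2 mm from the cover's middle in both views.
- **Height:** the lip measured about 0.177 m above the table, so the underside is about 80 mm above the cover.
- **Level:** the tool is within 0.1 mrad of straight down. Planes fitted to the partly hidden rim gave tilts of about 0.6° and 1.3° that disagree in direction, so I took them as noise.
- **Lip:** by the tool's yaw it lies along the box. The side view gave about 1–2° off. The top view saw only part of the lip, so its direction there is not reliable.
- **Ball and other goods:** the ball was still centred in the last pictures. The basket, egg cup and black ball looked untouched. The price card was not in those last cropped views, but the arm never went near it.

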